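Red marker from the clip rack to the pen rest

ROBOT

A 7-joint arm with a two-finger parallel gripper is mounted at the origin on the work surface. World frame = base frame: x ahead of the robot, y to its left, z up, the work surface at z = 0. Lengths are in m, angles in rad, forces in N, time in s.
With the tool pointing down it reaches from about 0.425 to 0.925 m from the base axis. Payload 6.8 kg.
Tool frame: the origin (TCP) lies between the finger pads; the fingertips stand finger_overhang ahead of it and the grasp point (between the pads) lies 6 mm ahead of it (finger_overhang is the distance from the TCP to the fingertips, in m); z points along the fingers, y is the line along which they close (so a half turn about z gives the same grasp; the last joint's range is limited). The gripper opens to 85 mm and grips with 20 to 120 N. Pads are 22 mm wide; open, the fingers measure 114 mm over their backs; the gripper's body (76 mm by 85 mm) begins 54 mm behind the grasp point. The pads swing forward as they close: fully open they stand 13 mm farther back than shut.
Start: joints at [-1.372, 0.477, 0.022, 1.555, -0.011, 1.109, -0.083], TCP at [0.204, 0.643, 0.225] pointing down, gripper open.
Joint ranges: [-2.96, 2.96], [-0.34, 2.1], [-1.41, 1.46], [0.24, 2.44], [-1.37, 4.51], [0.17, 1.92], [-2.96, 2.96]. Speed limits (rad/s): [2.39, 2.39, 3.14, 3.14, 3.14, 3.14, 3.14].

INTERFACE

Orientations are given as a unit quaternion [w, x, y, z].
In Python, from station import * gives the robot as it stands.
- The arm moves only by the tool drive_tool, never from a script. Its argument "increments" is a list of rows, each an object of numbers: "claw": the finger opening in m, from 0 to 0.0854; "dx", "dy", "dz": the shift along the tool's x, y, z in m; "wx", "wy", "wz": the turn, a rotation vector about the tool's x, y, z in degrees. A call has 1 to 20 rows; each row shifts and turns the commanded pose from where the row before left it, along the tool's axes as they then stand; what a row does not reach is not made up. A row lasts 1/8 s, in which the tool goes at most 62.5 mm and 10.7 degrees, less where a joint would pass 70% of its speed; a pose out of reach is approached as far as the arm can. A call with a gripper value outside its range is refused whole. The fingers move at their own pace and stop on an object; "newtons" is the grip in N (left out, the last holds). Time passes only in rows, so rows that do not move let the fingers close. It gives the time, the measured TCP pose, the force, the opening and the grip force at its end, in the units of the state.
- get_obs(): the state, without advancing time (a new reading comes with each control period).
- read_camera(name): name is "scene" or "top" or "wrist"; returns (picture, depth): 420x560x3 uint8, red, green, blue; 420x560 float32, m along the optical axis (not along the pixel's ray), 0 where there is no reading.
- calibration(name): a dict with "intrinsics" (3x3 intrinsics, pixels), "R" (3x3) and "t" (3): a world point X has camera coordinates R X + t; the wrist camera has in their place "mount" (4x4, takes a point from camera to tool coordinates, whose origin is the TCP and whose axes are the flange's). Camera axes: x right, y down, z forward; pixel columns grow to the right and rows downward; lengths in m; the calibration is good to about 2 mm. A picture is of the moment at which its call begins: read the wrist's pose just before it. calibration takes no time and is no camera call.
- hand_in(): hands the job in; it is judged then, once.
The state is a dict: "t": time; "q": joint angles; "joint_vel": joint speeds; "joint_torque": joint torques, N m; "eef_pos": TCP position; "tool_rot": TCP orientation; "contact_force": force on the tool from outside, world axes, zero at the start; "torque": the same for the moment, N m; "gripper_width": opening from 0.0 (shut) to 1.0 (fully open); "grasp_force": force on a finger pad.
Only numpy, scipy, OpenCV 4.12 (cv2) and the standard library are available. Lean on these libraries where they do the work, as an engineer would, in place of code of your own. Each camera call takes 0.05 s, during which the arm holds its last target. There are 200 camera calls.

TASK

The next drawing needs the red marker: pull it up out of its two spring clips in the black rack and lay it, centred, in the two V-notches of the wooden pen rest, either way round. Set it down rather than dropping it, let go, and leave the blue and green markers where they are in their clips.

Things in the scene. Friction and masses are not known exactly. Their poses are not given: they have to be found in the camera images.
- marker_red: Red fat whiteboard marker, a cylinder 20 mm in diameter, 136 mm long, ~35 g. Origin at its centre; x along its axis, to the cap. It lies level, axis 45 mm above the desk, in two C-shaped steel spring clips on a black rack fixed to the desk, open straight up. Pulled up it resists with about 5 to 15 N, then the clips snap open; it is clear once raised 30 mm. Its middle 60 mm is bare, for gripping.
- marker_blue: Blue marker, else like the red, in the same rack; stays there. The rack holds the red, blue and green side by side in any order, parallel, axes 75 mm apart. Origin at its centre, x along its axis. Each marker's clips hold it 34 to 46 mm either side of its centre, rise 18 mm above its axis and reach 20 mm sideways from it.
- marker_green: Green marker, else like the red, in the same rack; stays there. Origin at its centre, x along its axis. The rack's base (150 x 215 mm) is 12 mm thick, its top 33 mm below the markers' axes; between a marker's two clips nothing else stands.
- rest_seat (a point): Seat of a wooden pen rest fixed to the desk: foot 130 x 56 x 6 mm, two 90-degree V-notches 34 to 46 mm either side of its middle, mouths 48 mm wide, tops 42 mm above the desk. The point is the centre of a marker lying in both notches: 32 mm above the desk, midway, 26 mm free below it. x: along the marker's lie (either way round); z up.
Not all that is in view belongs to the job. Of the things that look like the marker_red, the larger one is meant.

How it is judged:
On the way:
1. the red marker is pulled clear of its clips (its centre more than 75 mm above the desk) (height (world z) of marker_red above 0.075 m), for 0.1 s.
At the end, for the whole second after the job is handed in: The red marker lies at rest in both notches of the pen rest, let go: its centre within 20 mm of the seat point horizontally and 6 mm in height, its axis within 10 degrees of the notches' line; the blue and green markers are within 15 mm of where they started, in their clips (horizontal distance between marker_red and rest_seat below 0.02 m and z of marker_red in the frame of rest_seat between -0.006 and 0.006 m and angle between the x axis of marker_red and the x axis of rest_seat, either way round below 0.175 rad and linear speed of marker_red below 0.02 m/s and not (distance of marker_blue from where it was at the start of the episode above 0.015 m) and not (distance of marker_green from where it was at the start of the episode above 0.015 m)); the robot touches nothing.
It fails at once if the blue or green marker is moved more than 15 mm (distance of any of marker_blue, marker_green from where it was at the start of the episode above 0.015 m).
It fails at once if the red marker is dropped or thrown (over 0.7 m/s while not held, a fall of about 25 mm) (linear speed of marker_red above 0.7 m/s and contact force between the fingers and marker_red below 0.05 N).
It also fails if it takes over 40 s, if anything falls off the work surface, if the arm or the gripper's body presses on something with over 40 N, if the wrist force passes 120 N, or if a joint passes its speed limit or range.

## Working session

There is one attempt and no reset: what is moved stays moved. The work goes in short steps, Python scripts to look and compute and a tool call to move; the robot and the scene stay as the last step left them, time stands still between calls to the robot, and variables do not carry over. Pictures are saved under pics/ and viewed, at most 10 in all, crops included, and the job is handed in when it is done.

Besides the shell and the picture viewer there is one more tool, called after "Request:" by a JSON object that holds its "method" and its "body". drive_tool: Moves the arm, as the interface text tells. Its arguments: {"type":"object","properties":{"increments":{"type":"array","items":{"type":"object","properties":{"claw":{"type":"number"},"dx":{"type":"number"},"dy":{"type":"number"},"dz":{"type":"number"},"wx":{"type":"number"},"wy":{"type":"number"},"wz":{"type":"number"}}}},"newtons":{"type":"number"}},"required":["increments"]}

```bash
mkdir -p pics; python3 - <<'E'
from station import *
import cv2,numpy as np
o=get_obs();print(o)
for n in("top","scene"):
    p,d=read_camera(n);cv2.imwrite(f"pics/{n}0.png",p[:,:,::-1]);np.savez(f"{n}0.npz",p=p,d=d)
    c=calibration(n);print(n,c)
print(calibration("wrist"))
try: print(finger_overhang)
except Exception as e: print(e)
E
```

```text
{'t': 0.0, 'q': array([-1.37208948,  0.47780736,  0.02232051,  1.55647969, -0.01150804,
        1.10929639, -0.08309016]), 'joint_vel': array([ 0.00182872,  0.00013537, -0.0016131 ,  0.00136713, -0.00097104,
       -0.00091973,  0.00102123]), 'joint_torque': array([-6.05733239e-04, -5.96450937e+01,  1.60791378e+00, -2.81195766e+01,
        1.25394834e-02,  9.42793937e-03, -3.56890155e-05]), 'eef_pos': array([0.20367634, 0.64288714, 0.22370856]), 'tool_rot': array([-8.11182974e-05,  1.52780341e-01,  9.88259733e-01, -9.27973476e-04]), 'contact_force': array([0.5823825 , 0.02937171, 0.01045973]), 'torque': array([-0.00654942,  0.01935934,  0.00167223]), 'grasp_force': 0.0, 'gripper_width': 0.9963657252544751}
top {'intrinsics': array([[399.90608511,   0.        , 283.11955735],
       [  0.        , 399.90608511, 207.11590964],
       [  0.        ,   0.        ,   1.        ]]), 'R': array([[ 0.01208875, -0.99985921, -0.01163682],
       [-0.98855913, -0.01020067, -0.15048853],
       [ 0.15034864,  0.0133229 , -0.98854326]]), 't': array([0.04884268, 0.56322693, 0.87314145])}
scene {'i
[... 197 characters left out ...]
8698131, -0.00456461],
       [ 0.54221071,  0.56942291, -0.61787142],
       [-0.42186692, -0.45145789, -0.7862659 ]]), 't': array([ 0.36890506, -0.28757428,  1.41690135])}
{'intrinsics': array([[349.21769707,   0.        , 282.42470462],
       [  0.        , 349.21769707, 211.66982244],
       [  0.        ,   0.        ,   1.        ]]), 'mount': array([[-8.55840813e-04, -9.62903149e-01, -2.69845868e-01,
         6.77448730e-02],
       [ 9.99999544e-01, -7.09726737e-04, -6.39040034e-04,
        -8.72021197e-04],
       [ 4.23816834e-04, -2.69846291e-01,  9.62903318e-01,
        -1.49884286e-01],
       [ 0.00000000e+00,  0.00000000e+00,  0.00000000e+00,
         1.00000000e+00]])}
0.025
```

View pics/top0.png

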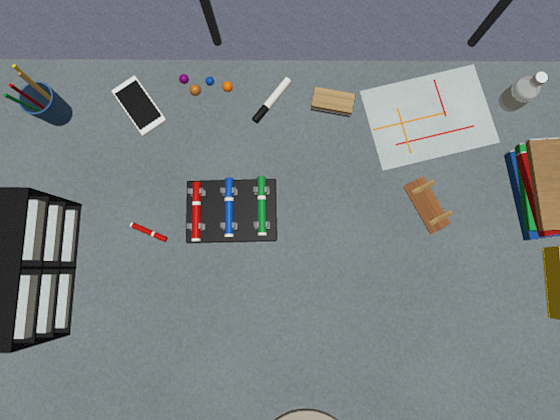

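View pics/scene0.png

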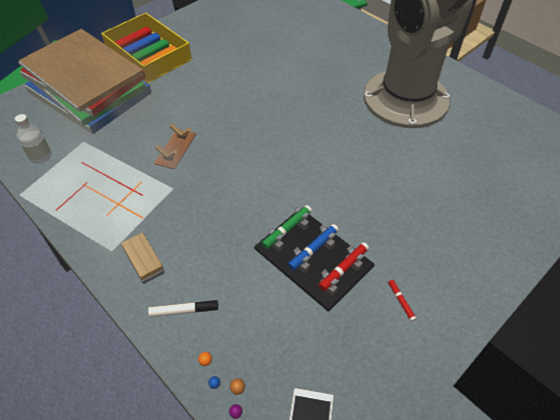

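Top view: the red marker is at about (196,187)-(196,240), left in the rack, next to blue. The pen rest is at about (428,205), and a small red decoy lies at (149,232).

```bash
cat > h.py <<'E'
import numpy as np,cv2
def ray(c,u,v,z):
    K,R,t=c["intrinsics"],c["R"],c["t"]
    d=R.T@np.linalg.inv(K)@[u,v,1]; o=-R.T@t
    return o+d*(z-o[2])/d[2]
def cloud(c,d):
    v,u=np.mgrid[:420,:560]; P=np.stack([u,v,np.ones_like(u)],-1)@np.linalg.inv(c["intrinsics"]).T*d[...,None]
    return (P-c["t"])@c["R"]
E
python3 - <<'E'
from station import *
from h import *
f=np.load("top0.npz");p,d=f["p"],f["d"];c=calibration("top");W=cloud(c,d)
hsv=cv2.cvtColor(p,cv2.COLOR_RGB2HSV)
def rep(n,m):
    X=W[m&(d>0)];a=X[:,:2];ct,ax,_=cv2.minAreaRect(a.astype(np.float32));print(n,len(a),"c",np.round(ct,4),np.round(ax,3),"mean",X.mean(0).round(4),"z",np.percentile(X[:,2],[5,50,95]).round(3))
    pc=np.linalg.svd(a-a.mean(0),full_matrices=False)[2][0];print("   axis deg",np.degrees(np.arctan2(pc[1],pc[0])).round(2))
sat=(hsv[...,1]>130)&(hsv[...,2]>60)
box=np.zeros((420,560),bool);box[165:255,183:280]=1
for n,lo,hi in(("green",45,90),("blue",100,130)): rep(n,sat&box&(hsv[...,0]>lo)&(hsv[...,0]<hi)&(W[...,2]>.03))
rep("red",sat&box&((hsv[...,0]<8)|(hsv[...,0]>172))&(W[...,2]>.03))
b=np.zeros_like(box);b[170:240,395:460]=1
rep("foot",b&(W[...,2]>.003)&(W[...,2]<.012)&(hsv[...,1]>60));rep("notch",b&(W[...,2]>.02));rep("all",b&(hsv[...,1]>80))
b[:]=0;b[170:360,:90]=1;X=W[b&(W[...,2]>.03)];print("shelf",X.min(0),X.max(0))
P=cv2.resize(p[165:255,180:280],None,fx=4,fy=4,interpolation=cv2.INTER_CUBIC);Q=cv2.resize(p[165:255,380:480],None,fx=4,fy=4,interpolation=cv2.INTER_CUBIC)
cv2.imwrite("pics/crop1.png",np.hstack([P,Q])[:,:,::-1])
E
```

```text
green 370 c [0.5693 0.1044] [0.126 0.016] mean [0.5668 0.1044 0.0527] z [0.049 0.053 0.056]
   axis deg -178.42
blue 371 c [0.5656 0.1792] [0.125 0.019] mean [0.5636 0.1792 0.0524] z [0.048 0.052 0.056]
   axis deg -178.15
red 410 c [0.5542 0.2551] [0.127 0.023] mean [0.5508 0.2529 0.0521] z [0.047 0.052 0.056]
   axis deg -178.05
foot 989 c [ 0.5785 -0.2855] [0.13  0.056] mean [ 0.577  -0.285   0.0058] z [0.004 0.006 0.008]
   axis deg -152.6
notch 237 c [ 0.578  -0.2868] [0.092 0.057] mean [ 0.5787 -0.2893  0.0325] z [0.021 0.034 0.042]
   axis deg -152.53
all 1297 c [ 0.5816 -0.2912] [0.129 0.068] mean [ 0.5777 -0.2851  0.0103] z [0.003 0.006 0.038]
   axis deg -152.53
shelf [0.26615499 0.04294832 0.03009549] [0.57305983 0.5987086  0.94846566]
```

View pics/crop1.png

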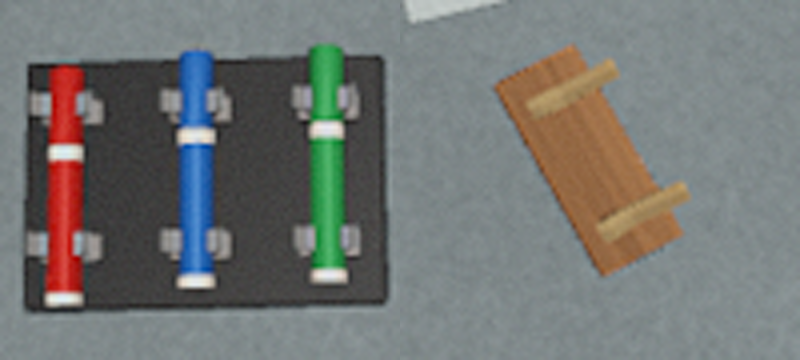

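The crop shows red, blue and green in their clips, with the red centre at crop (66,186). The rest's two notches are at crop (572,88) and (642,212). Next I check the shelf's extent for a clear path.

```bash
python3 - <<'E'
from station import *
from h import *
f=np.load("top0.npz");d=f["d"];c=calibration("top");W=cloud(c,d)
m=(d>0)&(W[...,2]>.03)&(W[...,0]>.0)&(W[...,1]>.3);X=W[m]
print(len(X),X.min(0),X.max(0))
for z in np.arange(.03,.6,.06):
    s=X[(X[:,2]>z)&(X[:,2]<z+.06)]
    if len(s):print(round(z,2),len(s),np.percentile(s,1,0).round(3),np.percentile(s,99,0).round(3))
f=np.load("scene0.npz");d=f["d"];W=cloud(calibration("scene"),d);m=(d>0)&(W[...,2]>.03)&(W[...,1]>.35);X=W[m];print(len(X),np.percentile(X,[1,99],0).round(3))
print(ray(calibration("top"),196.4,211.5,.055))
p,d=read_camera("wrist");cv2.imwrite("pics/w0.png",p[:,:,::-1])
from scipy.spatial.transform import Rotation as R
print(R.from_quat(get_obs()["tool_rot"][[1,2,3,0]]).as_matrix().round(3))
E
```

```text
11230 [0.26615499 0.54054715 0.03006435] [0.83955973 0.6576792  0.20438155]
0.03 3228 [0.271 0.542 0.033] [0.832 0.651 0.09 ]
0.09 2536 [0.27  0.542 0.09 ] [0.833 0.652 0.15 ]
0.15 5466 [0.27  0.542 0.151] [0.817 0.622 0.202]
9448 [[0.389 0.547 0.036]
 [0.574 0.67  0.204]]
[0.54875032 0.25103837 0.055     ]
[[-0.953  0.302 -0.   ]
 [ 0.302  0.953 -0.001]
 [-0.    -0.001 -1.   ]]
```

View pics/w0.png

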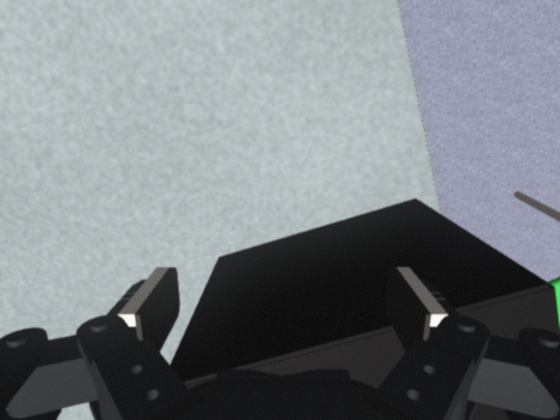

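Request:
{"method": "drive_tool", "body": {"increments": [{"dz":-0.04,"claw":0.055},{"dz":-0.04},{"dx":-0.0372,"dy":-0.0223},{"dx":-0.0372,"dy":-0.0223},{"dx":-0.0372,"dy":-0.0223},{"dx":-0.0372,"dy":-0.0223},{"dx":-0.0372,"dy":-0.0223},{"dx":-0.0372,"dy":-0.0223},{"dx":-0.0372,"dy":-0.0223},{"dx":-0.0372,"dy":-0.0223},{"dx":-0.0372,"dy":-0.0223},{"dx":-0.0372,"dy":-0.0223},{"dx":-0.0372,"dy":-0.0223},{"dx":-0.0372,"dy":-0.0223},{"wz":-9.75},{"wz":-9.75},{}], "newtons": 60}}

```text
schema error: expected keys claw, dx, dy, dz, wx, wy, wz
```

```bash
cat >> h.py <<'E'
from scipy.spatial.transform import Rotation as Ro
def wcal(o,c):
    T=np.eye(4);T[:3,:3]=Ro.from_quat(o["tool_rot"][[1,2,3,0]]).as_matrix();T[:3,3]=o["eef_pos"]
    M=np.linalg.inv(T@c["mount"]);return dict(intrinsics=c["intrinsics"],R=M[:3,:3],t=M[:3,3])
E
cat > wl.py <<'E'
import sys
from station import *
from h import *
o=get_obs();p,d=read_camera("wrist");cv2.imwrite(f"pics/{sys.argv[1]}.png",p[:,:,::-1])
np.savez(sys.argv[1],p=p,d=d)
T=Ro.from_quat(o["tool_rot"][[1,2,3,0]]).as_matrix()
print(o["t"],o["eef_pos"].round(4),"yaw tool y",np.degrees(np.arctan2(T[1,1],T[0,1])).round(2),o["gripper_width"],"\n",T.round(3))
c=wcal(o,calibration("wrist"));W=cloud(c,d);hsv=cv2.cvtColor(p,cv2.COLOR_RGB2HSV)
def rep(n,m):
    X=W[m&(d>0)]
    if len(X)<50:return
    a=X[:,:2];ct,ax,_=cv2.minAreaRect(a.astype(np.float32));print(n,len(a),"c",np.round(ct,4),np.round(ax,3),"mean",X.mean(0).round(4),"z",np.percentile(X[:,2],[5,50,95]).round(3))
    pc=np.linalg.svd(a-a.mean(0),full_matrices=False)[2][0];print("   axis deg",np.degrees(np.arctan2(pc[1],pc[0])).round(2),"xr",np.percentile(X[:,0],[.5,99.5]).round(4))
sat=(hsv[...,1]>130)&(hsv[...,2]>60)
if sys.argv[2]=="m":
  z=(W[...,2]>.04)&(W[...,2]<.06)
  for n,lo,hi in(("green",45,90),("blue",100,130)): rep(n,sat&z&(hsv[...,0]>lo)&(hsv[...,0]<hi))
  rep("red",sat&z&((hsv[...,0]<8)|(hsv[...,0]>172)))
else:
  s=(hsv[...,0]>5)&(hsv[...,0]<25)&(hsv[...,1]>60)
  rep("foot",s&(W[...,2]>.002)&(W[...,2]<.012));rep("notch",s&(W[...,2]>.015)&(W[...,2]<.045))
E
python3 wl.py w1 m
```

```text
0.15 [0.2037 0.6431 0.224 ] yaw tool y 72.42 1.0002684353391367 
 [[-0.953  0.302 -0.   ]
 [ 0.302  0.953 -0.001]
 [-0.    -0.001 -1.   ]]
```

View pics/w1.png

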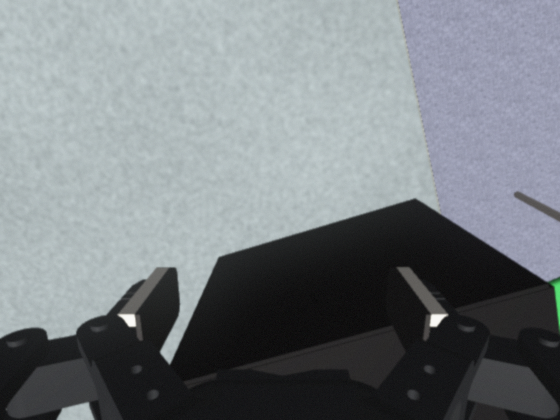

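The move was refused because every row needs all the keys, so the picture is unchanged. I'll resend it with full rows.

Request:
{"method": "drive_tool", "body": {"increments": [{"claw":0.055,"dx":0,"dy":0,"dz":-0.04,"wx":0,"wy":0,"wz":0},{"claw":0.055,"dx":0,"dy":0,"dz":-0.04,"wx":0,"wy":0,"wz":0},{"claw":0.055,"dx":-0.0372,"dy":-0.0223,"dz":0,"wx":0,"wy":0,"wz":0},{"claw":0.055,"dx":-0.0372,"dy":-0.0223,"dz":0,"wx":0,"wy":0,"wz":0},{"claw":0.055,"dx":-0.0372,"dy":-0.0223,"dz":0,"wx":0,"wy":0,"wz":0},{"claw":0.055,"dx":-0.0372,"dy":-0.0223,"dz":0,"wx":0,"wy":0,"wz":0},{"claw":0.055,"dx":-0.0372,"dy":-0.0223,"dz":0,"wx":0,"wy":0,"wz":0},{"claw":0.055,"dx":-0.0372,"dy":-0.0223,"dz":0,"wx":0,"wy":0,"wz":0},{"claw":0.055,"dx":-0.0372,"dy":-0.0223,"dz":0,"wx":0,"wy":0,"wz":0},{"claw":0.055,"dx":-0.0372,"dy":-0.0223,"dz":0,"wx":0,"wy":0,"wz":0},{"claw":0.055,"dx":-0.0372,"dy":-0.0223,"dz":0,"wx":0,"wy":0,"wz":0},{"claw":0.055,"dx":-0.0372,"dy":-0.0223,"dz":0,"wx":0,"wy":0,"wz":0},{"claw":0.055,"dx":-0.0372,"dy":-0.0223,"dz":0,"wx":0,"wy":0,"wz":0},{"claw":0.055,"dx":-0.0372,"dy":-0.0223,"dz":0,"wx":0,"wy":0,"wz":0},{"claw":0.055,"dx":0,"dy":0,"dz":0,"wx":0,"wy":0,"wz":-9.75},{"claw":0.055,"dx":0,"dy":0,"dz":0,"wx":0,"wy":0,"wz":-9.75},{"claw":0.055,"dx":0,"dy":0,"dz":0,"wx":0,"wy":0,"wz":0}], "newtons": 60}}

```text
t: 2.33
eef_pos: [0.5485, 0.2534, 0.3045]
tool_rot: [-0.0, -0.016, 1.0, -0.0]
contact_force: [0.7, -0.1, 0.1]
gripper_width: 0.646
grasp_force: 0.0
```

```bash
python3 wl.py w2 m
```

```text
2.325 [0.5485 0.2534 0.3045] yaw tool y 91.83 0.6460055729527927 
 [[-0.999 -0.032 -0.   ]
 [-0.032  0.999 -0.   ]
 [ 0.    -0.    -1.   ]]
green 1381 c [0.5685 0.1057] [0.126 0.019] mean [0.5634 0.1066 0.0538] z [0.05  0.054 0.056]
   axis deg 1.72 xr [0.5056 0.631 ]
blue 1494 c [0.565  0.1802] [0.128 0.019] mean [0.5601 0.1809 0.0536] z [0.049 0.054 0.056]
   axis deg 1.79 xr [0.501  0.6275]
red 1541 c [0.5542 0.255 ] [0.128 0.019] mean [0.5494 0.2546 0.0536] z [0.05  0.054 0.056]
   axis deg 1.79 xr [0.4901 0.6175]
```

View pics/w2.png

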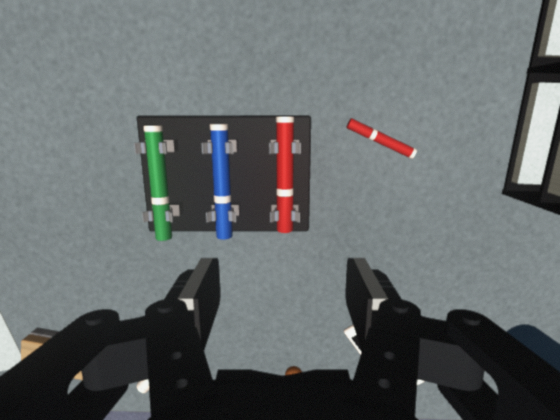

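The red marker spans pixels (285,118)-(285,232), measured centre (0.5495, 0.2548), axis 1.8°, top z about 0.055, which agrees with the given sizes. Descend and close.

Request:
{"method": "drive_tool", "body": {"increments": [{"claw":0.055,"dx":-0.001,"dy":0.0015,"dz":0.05,"wx":0,"wy":0,"wz":0},{"claw":0.055,"dx":0,"dy":0,"dz":0.05,"wx":0,"wy":0,"wz":0},{"claw":0.055,"dx":0,"dy":0,"dz":0.05,"wx":0,"wy":0,"wz":0},{"claw":0.055,"dx":0,"dy":0,"dz":0.05,"wx":0,"wy":0,"wz":0},{"claw":0.055,"dx":0,"dy":0,"dz":0.02,"wx":0,"wy":0,"wz":0},{"claw":0.055,"dx":0,"dy":0,"dz":0.02,"wx":0,"wy":0,"wz":0},{"claw":0.055,"dx":0,"dy":0,"dz":0.0135,"wx":0,"wy":0,"wz":0},{"claw":0.055,"dx":0,"dy":0,"dz":0,"wx":0,"wy":0,"wz":0},{"claw":0.01,"dx":0,"dy":0,"dz":0,"wx":0,"wy":0,"wz":0},{"claw":0.01,"dx":0,"dy":0,"dz":0,"wx":0,"wy":0,"wz":0},{"claw":0.01,"dx":0,"dy":0,"dz":0,"wx":0,"wy":0,"wz":0},{"claw":0.01,"dx":0,"dy":0,"dz":0,"wx":0,"wy":0,"wz":0},{"claw":0.01,"dx":0,"dy":0,"dz":0,"wx":0,"wy":0,"wz":0}], "newtons": 60}}

```text
t: 4.0
eef_pos: [0.5496, 0.2551, 0.0513]
tool_rot: [0.0, -0.017, 1.0, 0.0]
contact_force: [-0.2, -0.1, 0.2]
gripper_width: 0.116
grasp_force: 0.0
```

Opening is 0.116 with no grip force, so the fingers aren't holding a 20 mm marker. I'll look before moving.

```bash
python3 - <<'E'
from station import *
import cv2,numpy as np
p,d=read_camera("scene");q,e=read_camera("wrist")
a=cv2.resize(p[180:320,230:430],(560,392),interpolation=cv2.INTER_CUBIC)
b=cv2.resize(q,(523,392))
im=np.hstack([a,b]);im=cv2.resize(im,(800,290))
cv2.imwrite("pics/s1.png",im[:,:,::-1]);o=get_obs();print(o["gripper_width"],o["grasp_force"])
E
```

```text
0.11476580976699349 0.0
```

View pics/s1.png

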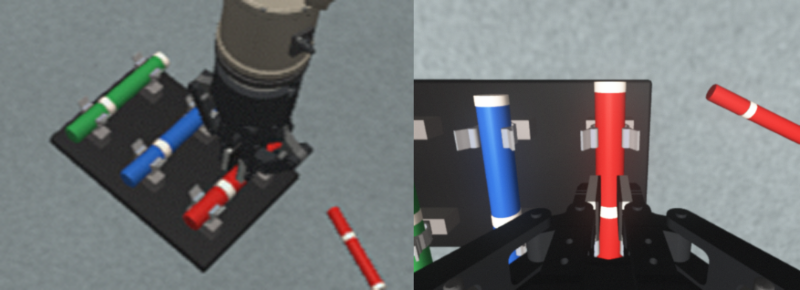

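The pads straddle the red marker (pads at about x=592 and 627, marker 596–623 in the right half). There's still a small gap though the reading matches the 10 mm command. Close fully.

Request:
{"method": "drive_tool", "body": {"increments": [{"claw":0.0,"dx":0,"dy":0,"dz":0,"wx":0,"wy":0,"wz":0},{"claw":0.0,"dx":0,"dy":0,"dz":0,"wx":0,"wy":0,"wz":0},{"claw":0.0,"dx":0,"dy":0,"dz":0,"wx":0,"wy":0,"wz":0},{"claw":0.0,"dx":0,"dy":0,"dz":0,"wx":0,"wy":0,"wz":0}], "newtons": 60}}

```text
t: 4.6
eef_pos: [0.5495, 0.2551, 0.0512]
tool_rot: [-0.0, -0.017, 1.0, -0.0]
contact_force: [-0.1, -0.2, 0.1]
gripper_width: 0.002
grasp_force: 0.0
```

```bash
python3 - <<'E'
from station import *
from h import *
o=get_obs();q,e=read_camera("wrist");c=calibration("wrist");np.savez("w3",p=q,d=e)
cv2.imwrite("pics/w3.png",cv2.resize(q[220:400,170:410],(800,600),interpolation=cv2.INTER_CUBIC)[:,:,::-1])
v,u=np.mgrid[:420,:560];P=np.stack([u,v,np.ones_like(u)],-1)@np.linalg.inv(c["intrinsics"]).T*e[...,None]
T=P@c["mount"][:3,:3].T+c["mount"][:3,3]
for r in range(240,390,10):
    print(r,[(k,*(T[r,k]*1000).round().astype(int)) for k in range(250,316,8)])
E
```

```text
240 [(250, np.int64(-2), np.int64(-20), np.int64(39)), (258, np.int64(-2), np.int64(-15), np.int64(38)), (266, np.int64(13), np.int64(-9), np.int64(0)), (274, np.int64(14), np.int64(-5), np.int64(-4)), (282, np.int64(14), np.int64(-1), np.int64(-4)), (290, np.int64(14), np.int64(2), np.int64(-4)), (298, np.int64(13), np.int64(6), np.int64(-1)), (306, np.int64(-2), np.int64(12), np.int64(38)), (314, np.int64(-2), np.int64(17), np.int64(38))]
250 [(250, np.int64(-8), np.int64(-20), np.int64(39)), (258, np.int64(-8), np.int64(-15), np.int64(39)), (266, np.int64(7), np.int64(-9), np.int64(2)), (274, np.int64(9), np.int64(-5), np.int64(-3)), (282, np.int64(9), np.int64(-1), np.int64(-4)), (290, np.int64(9), np.int64(2), np.int64(-3)), (298, np.int64(8), np.int64(6), np.int64(-1)), (306, np.int64(-8), np.int64(12), np.int64(39)), (314, np.int64(-8), np.int64(17), np.int64(38))]
260 [(250, np.int64(-14), np.int64(-20), np.int64(39)), (258, np.int64(-14), np.int64(-15), np.int64(39)), (266, np.int64(3), np.int64(-9), np.int64(1)), (274, np.int64(11), np.int64(-5), np.int64(-18)), (282, np.in
[... 4937 characters left out ...]
)), (282, np.int64(-54), np.int64(-1), np.int64(-5)), (290, np.int64(-11), np.int64(1), np.int64(-56)), (298, np.int64(4), np.int64(3), np.int64(-74)), (306, np.int64(14), np.int64(4), np.int64(-86)), (314, np.int64(18), np.int64(5), np.int64(-90))]
380 [(250, np.int64(17), np.int64(-8), np.int64(-92)), (258, np.int64(14), np.int64(-6), np.int64(-88)), (266, np.int64(10), np.int64(-5), np.int64(-84)), (274, np.int64(10), np.int64(-3), np.int64(-84)), (282, np.int64(11), np.int64(-1), np.int64(-85)), (290, np.int64(10), np.int64(1), np.int64(-84)), (298, np.int64(11), np.int64(2), np.int64(-85)), (306, np.int64(12), np.int64(4), np.int64(-86)), (314, np.int64(16), np.int64(5), np.int64(-91))]
```

View pics/w3.png

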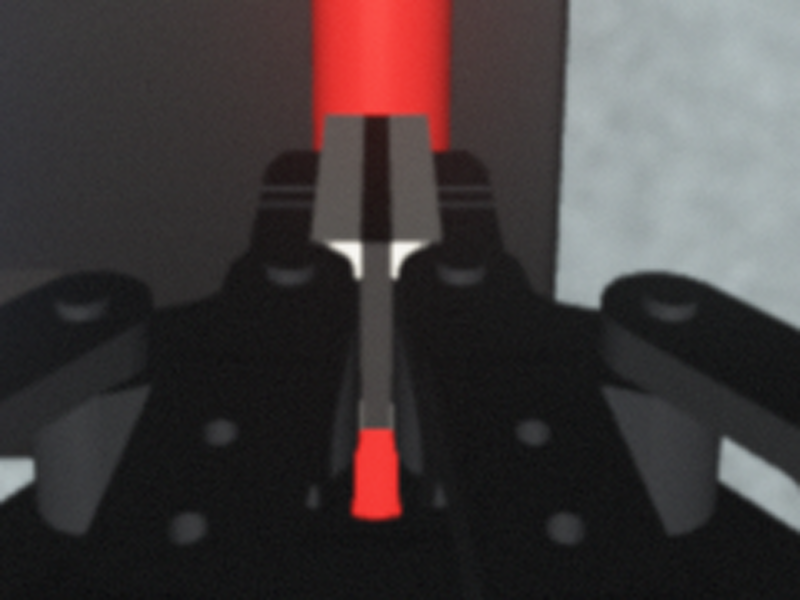

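The closed tips show at about tool z −13 (crop edge y=115), while the marker top is at −4. The fingers end about 37 mm short of the nominal overhang, which the body at z −85 also supports. They shut above the marker and touched nothing. Reopen, go 37 mm lower and grip.

Request:
{"method": "drive_tool", "body": {"increments": [{"claw":0.055,"dx":0,"dy":0,"dz":0,"wx":0,"wy":0,"wz":0},{"claw":0.055,"dx":0,"dy":0,"dz":0,"wx":0,"wy":0,"wz":0},{"claw":0.055,"dx":0,"dy":0,"dz":0,"wx":0,"wy":0,"wz":0},{"claw":0.055,"dx":0,"dy":0,"dz":0,"wx":0,"wy":0,"wz":0},{"claw":0.055,"dx":0,"dy":0.001,"dz":0.01,"wx":0,"wy":0,"wz":0},{"claw":0.055,"dx":0,"dy":0,"dz":0.01,"wx":0,"wy":0,"wz":0},{"claw":0.055,"dx":0,"dy":0,"dz":0.008,"wx":0,"wy":0,"wz":0}], "newtons": 60}}

```text
t: 5.52
eef_pos: [0.549, 0.2559, 0.022]
tool_rot: [-0.001, -0.017, 1.0, -0.0]
contact_force: [-0.4, 0.8, 0.1]
gripper_width: 0.642
grasp_force: 0.0
```

Request:
{"method": "drive_tool", "body": {"increments": [{"claw":0.055,"dx":0,"dy":0,"dz":0.004,"wx":0,"wy":0,"wz":0},{"claw":0.055,"dx":0,"dy":0,"dz":0.004,"wx":0,"wy":0,"wz":0},{"claw":0.01,"dx":0,"dy":0,"dz":0,"wx":0,"wy":0,"wz":0},{"claw":0.01,"dx":0,"dy":0,"dz":0,"wx":0,"wy":0,"wz":0},{"claw":0.01,"dx":0,"dy":0,"dz":0,"wx":0,"wy":0,"wz":0},{"claw":0.01,"dx":0,"dy":0,"dz":0,"wx":0,"wy":0,"wz":0},{"claw":0.01,"dx":0,"dy":0,"dz":0,"wx":0,"wy":0,"wz":0}], "newtons": 60}}

```text
t: 6.4
eef_pos: [0.5497, 0.2562, 0.0155]
tool_rot: [0.0, -0.017, 1.0, 0.0]
contact_force: [-0.8, 0.2, 4.0]
gripper_width: 0.217
grasp_force: 58.6
```

Request:
{"method": "drive_tool", "body": {"increments": [{"claw":0.01,"dx":0,"dy":0,"dz":-0.006,"wx":0,"wy":0,"wz":0},{"claw":0.01,"dx":0,"dy":0,"dz":-0.006,"wx":0,"wy":0,"wz":0},{"claw":0.01,"dx":0,"dy":0,"dz":-0.006,"wx":0,"wy":0,"wz":0},{"claw":0.01,"dx":0,"dy":0,"dz":-0.006,"wx":0,"wy":0,"wz":0},{"claw":0.01,"dx":0,"dy":0,"dz":-0.006,"wx":0,"wy":0,"wz":0},{"claw":0.01,"dx":0,"dy":0,"dz":-0.01,"wx":0,"wy":0,"wz":0},{"claw":0.01,"dx":0,"dy":0,"dz":-0.03,"wx":0,"wy":0,"wz":0},{"claw":0.01,"dx":0,"dy":0,"dz":-0.03,"wx":0,"wy":0,"wz":0},{"claw":0.01,"dx":0,"dy":0,"dz":-0.03,"wx":0,"wy":0,"wz":0},{"claw":0.01,"dx":0,"dy":0,"dz":0,"wx":0,"wy":0,"wz":0}], "newtons": 60}}

```text
t: 7.65
eef_pos: [0.5512, 0.2569, 0.1483]
tool_rot: [0.002, -0.017, 1.0, 0.001]
contact_force: [-0.4, 0.9, 0.3]
gripper_width: 0.216
grasp_force: 59.2
```

```bash
python3 - <<'E'
from station import *
from h import *
o=get_obs();print(o["t"],o["eef_pos"],o["grasp_force"],o["q"].round(2))
for n in("top","scene"):
    p,d=read_camera(n);W=cloud(calibration(n),d);hsv=cv2.cvtColor(p,cv2.COLOR_RGB2HSV)
    sat=(hsv[...,1]>130)&(hsv[...,2]>60)&(d>0)&(abs(W[...,0]-.55)<.15)&(W[...,1]>.05)&(W[...,1]<.33)
    for k,m in(("red",sat&((hsv[...,0]<8)|(hsv[...,0]>172))&(W[...,2]>.06)),("blue",sat&(hsv[...,0]>100)&(hsv[...,0]<130)&(W[...,2]>.03)),("green",sat&(hsv[...,0]>45)&(hsv[...,0]<90)&(W[...,2]>.03))):
        X=W[m]
        if len(X)>20: print(n,k,len(X),np.percentile(X,[1,50,99],0).round(3).tolist())
E
```

```text
7.65 [0.55123939 0.2568785  0.14832158] 59.17773485183716 [-0.67  0.45  0.17  1.81 -0.1   0.89  1.15]
top red 362 [[0.477, 0.197, 0.179], [0.526, 0.252, 0.185], [0.619, 0.265, 0.406]]
top blue 373 [[0.503, 0.17, 0.047], [0.56, 0.179, 0.053], [0.627, 0.189, 0.057]]
top green 370 [[0.507, 0.095, 0.047], [0.562, 0.104, 0.053], [0.63, 0.114, 0.057]]
scene red 358 [[0.544, 0.248, 0.17], [0.593, 0.26, 0.184], [0.619, 0.269, 0.189]]
scene blue 430 [[0.502, 0.173, 0.042], [0.563, 0.184, 0.054], [0.629, 0.193, 0.058]]
scene green 382 [[0.506, 0.098, 0.043], [0.569, 0.11, 0.054], [0.633, 0.119, 0.058]]
```

The red marker is clear and level (axis z≈0.178), and blue and green haven't moved. Next I carry it to the rest and turn it.

Request:
{"method": "drive_tool", "body": {"increments": [{"claw":0.01,"dx":-0.0007,"dy":-0.02,"dz":0,"wx":0,"wy":0,"wz":0},{"claw":0.01,"dx":-0.0007,"dy":-0.04,"dz":0,"wx":0,"wy":0,"wz":0},{"claw":0.01,"dx":-0.0007,"dy":-0.045,"dz":0,"wx":0,"wy":0,"wz":0},{"claw":0.01,"dx":-0.0007,"dy":-0.045,"dz":0,"wx":0,"wy":0,"wz":0},{"claw":0.01,"dx":-0.0007,"dy":-0.045,"dz":0,"wx":0,"wy":0,"wz":0},{"claw":0.01,"dx":-0.0007,"dy":-0.045,"dz":0,"wx":0,"wy":0,"wz":0},{"claw":0.01,"dx":-0.0007,"dy":-0.045,"dz":0,"wx":0,"wy":0,"wz":0},{"claw":0.01,"dx":-0.0007,"dy":-0.045,"dz":0,"wx":0,"wy":0,"wz":0},{"claw":0.01,"dx":-0.0007,"dy":-0.045,"dz":0,"wx":0,"wy":0,"wz":0},{"claw":0.01,"dx":-0.0007,"dy":-0.045,"dz":0,"wx":0,"wy":0,"wz":0},{"claw":0.01,"dx":-0.0007,"dy":-0.045,"dz":0,"wx":0,"wy":0,"wz":0},{"claw":0.01,"dx":-0.0007,"dy":-0.043,"dz":0,"wx":0,"wy":0,"wz":0},{"claw":0.01,"dx":0,"dy":-0.035,"dz":0,"wx":0,"wy":0,"wz":0},{"claw":0.01,"dx":0,"dy":0,"dz":0,"wx":0,"wy":0,"wz":-8.5},{"claw":0.01,"dx":0,"dy":0,"dz":0,"wx":0,"wy":0,"wz":-8.5},{"claw":0.01,"dx":0,"dy":0,"dz":0,"wx":0,"wy":0,"wz":-8.5},{"claw":0.01,"dx":0,"dy":0,"dz":0,"wx":0,"wy":0,"wz":0}], "newtons": 60}}

```text
t: 9.88
eef_pos: [0.5743, -0.2875, 0.1442]
tool_rot: [-0.001, -0.236, 0.972, 0.0]
contact_force: [-0.1, 0.3, 0.1]
gripper_width: 0.211
grasp_force: 59.2
```

```bash
python3 wl.py w4 r; python3 - <<'E'
from station import *
from h import *
print(get_obs()["q"].round(2))
p,d=read_camera("scene");W=cloud(calibration("scene"),d);hsv=cv2.cvtColor(p,cv2.COLOR_RGB2HSV)
m=(hsv[...,1]>130)&((hsv[...,0]<8)|(hsv[...,0]>172))&(W[...,2]>.1)&(W[...,1]<-.15)&(d>0);X=W[m]
if len(X):print(len(X),np.percentile(X,[1,50,99],0).round(3).tolist())
E
```

```text
9.875 [ 0.5743 -0.2875  0.1442] yaw tool y 117.25 0.2107319126640232 
 [[-0.889 -0.458 -0.002]
 [-0.458  0.889  0.001]
 [ 0.002  0.001 -1.   ]]
foot 1115 c [ 0.6607 -0.2913] [0.1   0.303] mean [ 0.5729 -0.2873  0.0063] z [0.005 0.006 0.008]
   axis deg 2.6 xr [0.5102 0.8095]
notch 342 c [ 0.5734 -0.2884] [0.081 0.056] mean [ 0.5439 -0.3027  0.0405] z [0.038 0.041 0.043]
   axis deg -65.38 xr [0.5257 0.5986]
[ 0.24  0.51  0.18  1.72 -0.11  0.92  2.5 ]
162 [[0.523, -0.312, 0.176], [0.601, -0.269, 0.183], [0.634, -0.252, 0.227]]
```

View pics/w4.png

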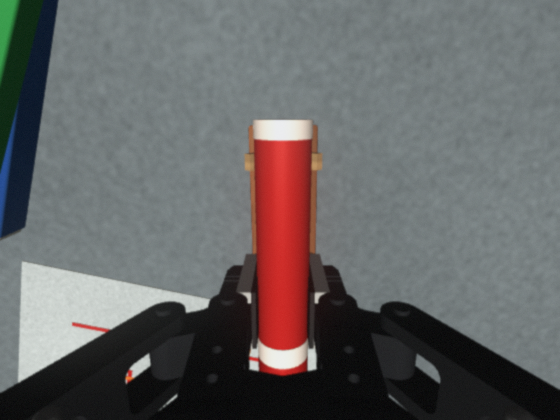

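The marker lines up with the rest: the near notch bar is at row 162, columns 246–322, and the marker is centred at column 284. Shift 4 mm along the axis and lower.

Request:
{"method": "drive_tool", "body": {"increments": [{"claw":0.01,"dx":-0.004,"dy":0,"dz":0.02,"wx":0,"wy":0,"wz":0},{"claw":0.01,"dx":0,"dy":0,"dz":0.04,"wx":0,"wy":0,"wz":0},{"claw":0.01,"dx":0,"dy":0,"dz":0.04,"wx":0,"wy":0,"wz":0},{"claw":0.01,"dx":0,"dy":0,"dz":0.02,"wx":0,"wy":0,"wz":0},{"claw":0.01,"dx":0,"dy":0,"dz":0.008,"wx":0,"wy":0,"wz":0},{"claw":0.01,"dx":0,"dy":0,"dz":0.006,"wx":0,"wy":0,"wz":0},{"claw":0.01,"dx":0,"dy":0,"dz":0.003,"wx":0,"wy":0,"wz":0},{"claw":0.01,"dx":0,"dy":0,"dz":0,"wx":0,"wy":0,"wz":0}], "newtons": 60}}

```text
t: 10.98
eef_pos: [0.5801, -0.2847, 0.0089]
tool_rot: [0.0, -0.237, 0.972, -0.0]
contact_force: [0.9, 0.1, 0.1]
gripper_width: 0.215
grasp_force: 59.2
```

Request:
{"method": "drive_tool", "body": {"increments": [{"claw":0.01,"dx":0,"dy":0,"dz":0.002,"wx":0,"wy":0,"wz":0},{"claw":0.01,"dx":0,"dy":0,"dz":0.002,"wx":0,"wy":0,"wz":0},{"claw":0.01,"dx":0,"dy":0,"dz":0.001,"wx":0,"wy":0,"wz":0},{"claw":0.01,"dx":0,"dy":0,"dz":0,"wx":0,"wy":0,"wz":0}]}}

```text
t: 11.48
eef_pos: [0.5796, -0.2844, 0.0032]
tool_rot: [-0.0, -0.237, 0.972, 0.0]
contact_force: [-0.2, 0.6, 0.3]
gripper_width: 0.22
grasp_force: 59.4
```

Request:
{"method": "drive_tool", "body": {"increments": [{"claw":0.01,"dx":0,"dy":0,"dz":0.001,"wx":0,"wy":0,"wz":0},{"claw":0.01,"dx":0,"dy":0,"dz":0.001,"wx":0,"wy":0,"wz":0},{"claw":0.01,"dx":0,"dy":0,"dz":0,"wx":0,"wy":0,"wz":0}]}}

```text
t: 11.85
eef_pos: [0.5797, -0.2844, 0.0029]
tool_rot: [0.0, -0.237, 0.972, 0.0]
contact_force: [-5.0, 2.7, 14.3]
gripper_width: 0.213
grasp_force: 60.9
```

It is seated, with 14 N upward at the expected height. Release gently and rise.

Request:
{"method": "drive_tool", "body": {"increments": [{"claw":0.018,"dx":0,"dy":0,"dz":-0.001,"wx":0,"wy":0,"wz":0},{"claw":0.03,"dx":0,"dy":0,"dz":0,"wx":0,"wy":0,"wz":0},{"claw":0.06,"dx":0,"dy":0,"dz":0,"wx":0,"wy":0,"wz":0},{"claw":0.06,"dx":0,"dy":0,"dz":0,"wx":0,"wy":0,"wz":0},{"claw":0.06,"dx":0,"dy":0,"dz":0,"wx":0,"wy":0,"wz":0},{"claw":0.06,"dx":0,"dy":0,"dz":-0.02,"wx":0,"wy":0,"wz":0},{"claw":0.06,"dx":0,"dy":0,"dz":-0.03,"wx":0,"wy":0,"wz":0},{"claw":0.06,"dx":0,"dy":0,"dz":-0.04,"wx":0,"wy":0,"wz":0},{"claw":0.06,"dx":0.03,"dy":0,"dz":-0.04,"wx":0,"wy":0,"wz":0},{"claw":0.06,"dx":0.03,"dy":0,"dz":-0.04,"wx":0,"wy":0,"wz":0},{"claw":0.06,"dx":0,"dy":0,"dz":0,"wx":0,"wy":0,"wz":0}]}}

```text
t: 13.22
eef_pos: [0.5261, -0.3157, 0.1774]
tool_rot: [0.003, -0.235, 0.972, -0.003]
contact_force: [0.2, -1.1, 0.2]
gripper_width: 0.706
grasp_force: 0.0
```

```bash
python3 - <<'E'
from station import *
from h import *
o=get_obs();print(o["eef_pos"],o["contact_force"])
for n in ("top","scene","wrist"):
    p,d=read_camera(n);c=calibration(n)
    if n=="wrist":c=wcal(o,c);cv2.imwrite("pics/w5.png",p[:,:,::-1])
    W=cloud(c,d);hsv=cv2.cvtColor(p,cv2.COLOR_RGB2HSV)
    m=(hsv[...,1]>130)&((hsv[...,0]<6)|(hsv[...,0]>174))&(W[...,2]>.025)&(W[...,2]<.08)&(np.hypot(W[...,0]-.578,W[...,1]+.285)<.1)&(d>0);X=W[m]
    if len(X)>30:
        v=np.linalg.svd(X[:,:2]-X[:,:2].mean(0),full_matrices=False)[2][0]
        print(n,len(X),np.percentile(X,[1,50,99],0).round(3).tolist(),np.degrees(np.arctan2(v[1],v[0])))
E
```

```text
[ 0.52609659 -0.31574431  0.17743434] [ 0.22424526 -1.11512976  0.15724143]
top 413 [[0.526, -0.315, 0.031], [0.577, -0.283, 0.04], [0.639, -0.249, 0.045]] -152.43372466646073
scene 196 [[0.526, -0.314, 0.035], [0.567, -0.285, 0.041], [0.638, -0.253, 0.045]] 25.79227251783297
wrist 2625 [[0.526, -0.322, 0.039], [0.574, -0.292, 0.045], [0.64, -0.255, 0.048]] 27.310680528339525
```

View pics/w5.png

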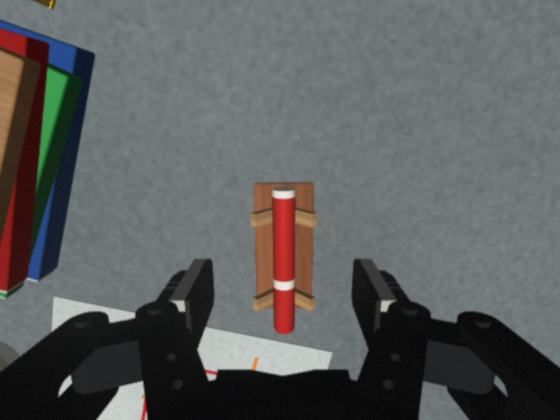

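The marker lies in both notches at 27.4° (pixels (284,190)-(284,332)), with its top at z≈0.043 and its centre about 1–2 mm from the seat. The gripper is clear.

```bash
python3 -c "
from station import *
print(hand_in())"
```

```text
the job is handed in; nothing more can be done
None
```

The red marker is out of its clips and lying centred in both notches of the pen rest, let go. The blue and green markers were still in place when I checked after the lift. The job is handed in, about 13.5 s into the 40 s allowed; no verdict came back.

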